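# Grease the connector shells

## Task

Slide the white grease pot over the mat, without lifting it, from the square storage mark onto the round working mark and let go; then take the applicator from its stand and dip its felt tip into the pot until it presses lightly on the pot's floor for about a second. Holding the applicator all the while, dip the tip in the same gentle way, down to the floor for about a second, into each connector shell on the mat, from the smallest to the largest, with a second dip in the pot for fresh grease just before the largest. Finally hang the applicator upright in its stand again and slide the pot back, without lifting it, to the middle of the square mark, leaving every shell upright and the tape, pliers and parts bin alone.

Things in the scene. Friction and masses are not known exactly. Their poses are not given: they have to be found in the camera images.
- pot: grease pot: open round white plastic pot with a grey band, 64 mm across, 48 mm high, inside width 52 mm at the floor and 56 mm at the mouth, about 0.4 kg; no flange. Origin: centre of its underside, z up.
- pot_floor (a point): centre of the pot's inner floor, 5 mm above its underside.
- mark_store: storage mark: white square outline, 108 mm wide, flat on the green mat. Origin: its centre, on the mat.
- mark_work: working mark: white round outline, 108 mm across, flat on the green mat. Origin: its centre, on the mat.
- holder: applicator stand, fixed: steel tube 85 mm high, 34 mm across outside, 24 mm inside, on a dark foot 72 mm across. Origin: centre of its underside, on the table.
- brush: grease applicator upright in the stand: round wooden handle 20 mm across, above a black collar (38 mm across, 5 mm thick) that rests on the stand's rim; below it a metal stem 12 mm across and a grey felt tip 10 mm across, which gives way upwards on a spring by up to 12 mm (3 N). Origin: centre of the collar's underside, z up (handle from 5 to 67 mm, tip end at -66 mm). 70 g.
- brush_tip (a point): centre of the felt tip's lower end, 66 mm below the underside of the collar when not pressed in.
- tape: bystander: roll of blue tape, 84 mm across, 19 mm high. Origin: centre of underside.
- pliers: bystander: black-handled pliers lying flat, about 155 mm long, 12 mm high. Origin near the pivot, underside; jaws to +x.
- partsbin: bystander: blue open parts bin 130 x 90 x 50 mm. Origin: centre of underside.
- shell_a: the smallest of the connector shells (always there): open round aluminium cup on a square flange 44 mm wide and 4 mm thick, standing mouth up; 36 mm across outside, 28 mm inside, 22 mm high. Origin: centre of its underside, z up.
- shell_a_floor (a point): centre of this shell's inner floor, 6 mm above its underside.
- shell_b: the second smallest of the connector shells (may be absent): open round aluminium cup on a square flange 53 mm wide and 4 mm thick, standing mouth up; 45 mm across outside, 37 mm inside, 28 mm high. Origin: centre of its underside, z up.
- shell_b_floor (a point): centre of this shell's inner floor, 6 mm above its underside.
- shell_c: the middle-sized of the connector shells (may be absent): open round aluminium cup on a square flange 62 mm wide and 4 mm thick, standing mouth up; 54 mm across outside, 46 mm inside, 34 mm high. Origin: centre of its underside, z up.
- shell_c_floor (a point): centre of this shell's inner floor, 6 mm above its underside.
- shell_d: the second largest of the connector shells (may be absent): open round aluminium cup on a square flange 71 mm wide and 4 mm thick, standing mouth up; 63 mm across outside, 55 mm inside, 40 mm high. Origin: centre of its underside, z up.
- shell_d_floor (a point): centre of this shell's inner floor, 6 mm above its underside.
- shell_e: the largest of the connector shells (always there): open round aluminium cup on a square flange 80 mm wide and 4 mm thick, standing mouth up; 72 mm across outside, 64 mm inside, 46 mm high. Origin: centre of its underside, z up.
- shell_e_floor (a point): centre of this shell's inner floor, 6 mm above its underside.
There are look-alikes about, which are no part of the job. Leave any orange or red look-alike of the brush alone.

How it is judged:
On the way, in this order (a step that is already met when the one before it is completed fails the run):
1. the pot stands released on the round working mark, its centre within 15 mm of the mark's (horizontal distance between pot and mark_work below 0.015 m and linear speed of pot below 0.02 m/s and contact force between the fingers and pot below 0.1 N), for 0.3 s.
2. the held applicator's felt tip presses on the floor of the pot, which is at the working mark (within 60 mm) (horizontal distance between brush_tip and pot below 0.026 m and z of brush_tip in the frame of pot_floor below 0.004 m and contact force between brush and pot above 0.4 N and horizontal distance between pot and mark_work below 0.06 m and contact force between the fingers and brush above 1 N), for 0.5 s.
3. the felt tip presses on the floor of the smallest shell (if present) (horizontal distance between brush_tip and shell_a below 0.014 m and z of brush_tip in the frame of shell_a_floor below 0.004 m and contact force between brush and shell_a above 0.4 N), for 0.5 s.
4. the felt tip presses on the floor of the second smallest shell (if present) (horizontal distance between brush_tip and shell_b below 0.0185 m and z of brush_tip in the frame of shell_b_floor below 0.004 m and contact force between brush and shell_b above 0.4 N), for 0.5 s.
5. the felt tip presses on the floor of the middle-sized shell (if present) (horizontal distance between brush_tip and shell_c below 0.023 m and z of brush_tip in the frame of shell_c_floor below 0.004 m and contact force between brush and shell_c above 0.4 N), for 0.5 s.
6. the felt tip presses on the floor of the second largest shell (if present) (horizontal distance between brush_tip and shell_d below 0.0275 m and z of brush_tip in the frame of shell_d_floor below 0.004 m and contact force between brush and shell_d above 0.4 N), for 0.5 s.
7. a second dip, before the largest shell: the held applicator's felt tip presses on the floor of the pot, which is at the working mark (within 60 mm) (all of step 2), for 0.5 s.
8. the felt tip presses on the floor of the largest shell (if present) (horizontal distance between brush_tip and shell_e below 0.032 m and z of brush_tip in the frame of shell_e_floor below 0.004 m and contact force between brush and shell_e above 0.4 N), for 0.5 s.
At the end, for the whole second after the job is handed in: The applicator hangs upright in its stand (collar on the rim within 5 mm, within 9 mm of the axis, tilt under 0.12 rad); the pot stands at rest within 15 mm of the middle of the square mark; every shell stands upright (tilt under 0.1 rad); all released (horizontal distance between brush and holder below 0.009 m and z of brush in the frame of holder between 0.08 and 0.09 m and angle between brush's own z axis and vertical below 0.12 rad and horizontal distance between pot and mark_store below 0.015 m and height (world z) of pot below 0.004 m and angle between pot's own z axis and vertical below 0.05 rad and linear speed of each of pot, brush below 0.02 m/s and angle between each of shell_a, shell_b, shell_c, shell_d, shell_e's own z axis and vertical below 0.1 rad); the robot touches nothing.
It fails at once if the pot is lifted more than 10 mm off the mat or tipped over (height (world z) of pot above 0.01 m or angle between pot's own z axis and vertical above 0.4 rad).
It fails at once if a shell is tipped over (angle between any of shell_a, shell_b, shell_c, shell_d, shell_e's own z axis and vertical above 0.6 rad).
It fails at once if the applicator is pressed on the pot or a shell with more than 30 N (contact force between brush and pot above 30 N or contact force between brush and shell_a above 30 N or contact force between brush and shell_b above 30 N or contact force between brush and shell_c above 30 N or contact force between brush and shell_d above 30 N or contact force between brush and shell_e above 30 N).
It fails at once if the tape, pliers or parts bin is moved more than 30 mm (distance of any of tape, pliers, partsbin from where it was at the start of the episode above 0.03 m).
Of shell_b, shell_c, shell_d only 1 to 3 are there at a start; the rules pass over those that are not, and their reading is None.
At some moment in a run one of pot, shell_a, shell_b, shell_c, shell_d, shell_e may be knocked a few centimetres aside while the robot is not near it.
It also fails if it takes over 200 s, if anything falls off the work surface, if the arm or the gripper's body presses on something with over 40 N, if the wrist force passes 120 N, or if a joint passes its speed limit or range.

## Robot

A 6-joint arm with a two-finger parallel gripper is mounted at the origin on the work surface. World frame = base frame: x ahead of the robot, y to its left, z up, the work surface at z = 0. Lengths are in m, angles in rad, forces in N, time in s.
With the tool pointing down it reaches from about 0.3 to 1 m from the base axis. Payload 5.1 kg.
Tool frame: the origin (TCP) lies midway between the tips of the shut fingers; the grasp point (between the pads) lies 19 mm behind it; z points along the fingers, y is the line along which they close (so a half turn about z gives the same grasp; the last joint's range is limited). The gripper opens to 95 mm and grips with 3 to 60 N. Pads are 20 mm wide; open, the fingers measure 119 mm over their backs; the gripper's body (75 mm by 180 mm) begins 59 mm behind the grasp point.
Start: joints at [1.02, 0.124, 1.65, -0, 1.367, -0.083], TCP at [0.293, 0.58, 0.215] pointing down, gripper open.
Joint ranges: [-2.61, 2.61], [-1.02, 2.33], [0.03, 2.71], [-1.35, 4.49], [0.32, 2.68], [-2.91, 2.91]. Speed limits (rad/s): [2.57, 2.57, 3.14, 3.14, 3.14, 3.14].

## Interface

Orientations are given as [roll, pitch, yaw] about the fixed x, y, z axes, in that order (R = Rz(yaw) Ry(pitch) Rx(roll)).
In Python, from bench import bot gives the robot as it stands.
- The arm moves only by the tool move_arm, never from a script. Its argument "motion" is a list of rows, each a list of 5 numbers: the shift along the world's x, y, z in cm, then the turn about the world's z in degrees, then the finger opening in cm, from 0 to 9.51. A call has exactly 8 rows; each row shifts and turns the commanded pose from where the row before left it; what a row does not reach is not made up. A row lasts 1/12 s, in which the tool goes at most 41.7 mm and 7.16 degrees, less where a joint would pass 70% of its speed; a pose out of reach is approached as far as the arm can. A call with a gripper value outside its range is refused whole. The fingers move at their own pace and stop on an object; "newtons" is the grip in N (left out, the last holds). Time passes only in rows, so rows that do not move let the fingers close, or fill a call up. It gives the time, the measured TCP pose, the force, the opening and the grip force at its end, in the units of the state.
- bot.state(): the state, without advancing time (a new reading comes with each control period).
- bot.capture(name): name is "scene" or "top" or "wrist"; returns a dict with "frame" (384x512x3 uint8, red, green, blue), "z_map" (384x512 float32, m along the optical axis (not along the pixel's ray), 0 where there is no reading), "camera_matrix" (3x3 intrinsics, pixels), "rvec" (rotation vector, rad) and "tvec" (3), from world to camera coordinates, as OpenCV has them; the wrist camera has in their place "T_tool_cam" (4x4, takes a point from camera to tool coordinates, whose origin is the TCP and whose axes are the flange's). Camera axes: x right, y down, z forward; pixel columns grow to the right and rows downward; lengths in m; the calibration is good to about 2 mm. The wrist camera is an equidistant fisheye: a pixel r from the principal point sees the ray r / f radians off the axis. A picture is of the moment at which its call begins: read the wrist's pose just before it.
- bot.hand_in(): hands the job in; it is judged then, once.
Trained networks look in a picture, given as the dict that the camera call returned (one of the last four; its "shot" number tells which), for a name from the list of things; names that differ only in an ending like _2 or _b are one class to them, and where a whole thing is asked for, a point or a joint stands for the part that bears it (a point fixed in the world has none). Each returns a list of dicts, best first, with "p" (0 to 1); they miss things now and then, are a little off and sometimes report something else, mostly with a low value. They report only what shows in the picture. A call takes as long as a camera call. They do not tell look-alikes from the thing itself.
- bot.look_for(picture, query): "extent" ([left, top, right, bottom] in pixels, round what is visible of it).
- bot.silhouettes(picture, query): "region" (384x512 bool, what is visible of it) and "extent" ([left, top, right, bottom] in pixels, round what is visible of it).
- bot.pinpoint(picture, query): "uv" ([column, row] in pixels: a listed point, or the origin of a listed thing).
The state is a dict: "time": time; "q": joint angles; "joint_velocities": joint speeds; "effort": joint torques, N m; "position": TCP position; "tool_rot": TCP orientation; "force": force on the tool from outside, world axes, zero at the start; "moment": the same for the moment, N m; "gripper_width": opening from 0.0 (shut) to 1.0 (fully open); "grasp_force": force on a finger pad.
Only numpy, scipy, OpenCV 4.12 (cv2) and the standard library are available. Lean on these libraries where they do the work, as an engineer would, in place of code of your own. Each camera call takes 0.05 s, during which the arm holds its last target. There are 200 camera calls.

## Working session

There is one attempt and no reset: what is moved stays moved. The work goes in short steps, Python scripts to look and compute and a tool call to move; the robot and the scene stay as the last step left them, time stands still between calls to the robot, and variables do not carry over. Pictures are saved under pics/ and viewed, at most 14 in all, crops included, and the job is handed in when it is done.

Besides the shell and the picture viewer there is one more tool, called after "Call:" as name([rows], argument=value, ...), one row to a line, values as JSON. move_arm: Moves the arm, as the interface text tells. Its arguments: {"type":"object","properties":{"motion":{"type":"array"},"newtons":{"type":"number"}},"required":["motion"]}

```bash
mkdir -p pics; ls; cat > h.py <<'E'
import numpy as np, cv2
from bench import bot
def save(c,n): cv2.imwrite(f'pics/{n}.png',cv2.cvtColor(c['frame'],cv2.COLOR_RGB2BGR))
def cloud(c):
    K=c['camera_matrix'];z=c['z_map'];v,u=np.mgrid[:384,:512]
    P=np.stack([(u-K[0,2])/K[0,0]*z,(v-K[1,2])/K[1,1]*z,z],-1)
    R=cv2.Rodrigues(np.array(c['rvec'],float))[0]
    W=(P-np.array(c['tvec']).ravel())@R
    W[z==0]=np.nan
    return W
E
python3 - <<'E'
from h import *
s=bot.state();print({k:np.round(v,3).tolist() for k,v in s.items()})
for n in ['top','scene']:
    c=bot.capture(n);save(c,n+'0');W=cloud(c)
    print(n,np.round(c['tvec'],3).ravel(),np.round(c['camera_matrix'],0).tolist())
    for q in ['pot','mark_store','mark_work','holder','brush','tape','pliers','partsbin','shell_a']:
        for d in bot.silhouettes(c,q)[:6]:
            if d['p']<.2: continue
            P=W[d['region']];P=P[~np.isnan(P[:,0])]
            if len(P)<5: continue
            lo,hi=np.percentile(P,[2,98],axis=0)
            print(q,round(d['p'],2),np.round(d['extent']).astype(int).tolist(),'mid',np.round((lo+hi)/2,3)[:2],'size',np.round(hi-lo,3)[:2],'ztop',np.round(hi[2],3))
E
```

```text
pics
{'time': 0.0, 'q': [1.02, 0.124, 1.652, -0.0, 1.367, -0.083], 'joint_velocities': [0.001, 0.0, 0.001, 0.001, 0.0, -0.0], 'effort': [0.0, -41.762, -35.993, 0.077, 0.049, -0.0], 'position': [0.293, 0.58, 0.213], 'tool_rot': [-3.14, -0.0, 2.674], 'force': [0.703, 0.155, 1.44], 'moment': [-0.018, 0.001, 0.046], 'grasp_force': 0.0, 'gripper_width': 1.001}
top [0.018 0.633 1.023] [[407.0, 0.0, 267.0], [0.0, 407.0, 198.0], [0.0, 0.0, 1.0]]
pot 0.74 [130, 242, 161, 268] mid [0.485 0.331] size [0.059 0.059] ztop 0.05
pot 0.71 [279, 244, 309, 280] mid [ 0.469 -0.053] size [0.072 0.074] ztop 0.042
mark_store 0.8 [126, 232, 170, 282] mid [0.48  0.335] size [0.112 0.11 ] ztop 0.006
mark_store 0.44 [203, 193, 222, 204] mid [0.628 0.153] size [0.03  0.031] ztop 0.153
mark_work 0.55 [203, 237, 243, 274] mid [0.488 0.135] size [0.099 0.097] ztop 0.005
holder 0.73 [209, 192, 234, 214] mid [0.625 0.153] size [0.055 0.061] ztop 0.058
brush 0.68 [203, 193, 220, 206] mid [0.63  0.162] size [0.038 0.047] ztop 0.153
brush 0.68 [200, 238, 244, 276] mid [0.488 0.134] size [0.094 0.097] ztop 0.005
brush 0
[... 2248 characters left out ...]
074] size [0.14 0.05] ztop 0.012
partsbin 0.86 [356, 145, 405, 189] mid [0.655 0.418] size [0.133 0.098] ztop 0.05
partsbin 0.59 [172, 215, 211, 251] mid [ 0.648 -0.178] size [0.074 0.079] ztop 0.046
shell_a 0.87 [201, 165, 226, 191] mid [ 0.472 -0.055] size [0.065 0.062] ztop 0.04
shell_a 0.81 [161, 187, 184, 209] mid [ 0.493 -0.186] size [0.052 0.057] ztop 0.029
shell_a 0.77 [115, 209, 134, 226] mid [ 0.503 -0.334] size [0.039 0.041] ztop 0.022
shell_a 0.72 [229, 198, 253, 221] mid [ 0.62  -0.037] size [0.054 0.054] ztop 0.034
shell_a 0.71 [175, 217, 210, 252] mid [ 0.648 -0.178] size [0.073 0.077] ztop 0.046
shell_a 0.32 [314, 131, 335, 153] mid [0.487 0.338] size [0.062 0.075] ztop 0.048
```

```bash
python3 -c "
import cv2
a=cv2.imread('pics/top0.png');cv2.imwrite('pics/top0b.png',cv2.resize(a[100:300,80:430],(800,457),interpolation=cv2.INTER_CUBIC))"
```

```text
(no output)
```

View pics/top0b.png

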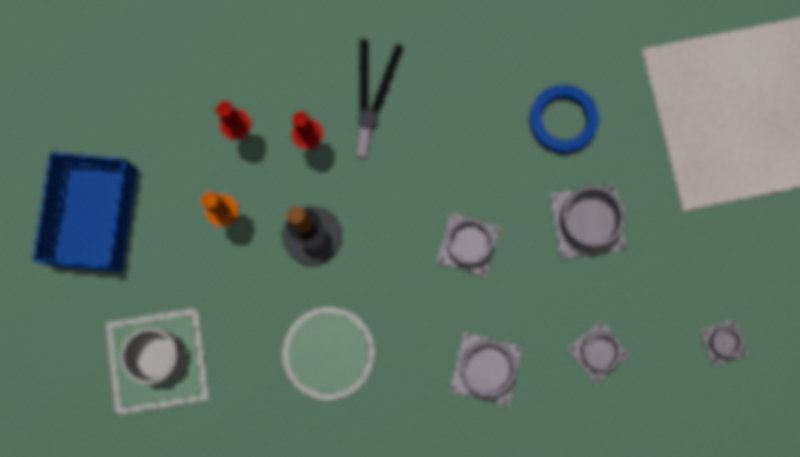

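The top view shows the real brush in its stand at about (310,235) in the crop, with the orange and red look-alikes at (218,208), (232,122) and (308,130). The pot is in the square at (152,357), the round mark is at (328,352), and all five shells are on the right. By measured size they are a at y=-0.334, b at y=-0.186, c at (0.618,-0.036), d at (0.471,-0.054) and e at (0.646,-0.178).

Call:
move_arm([
  [2.4,-3.1,0,3.4,9.5],
  [2.4,-3.1,0,3.4,9.5],
  [2.4,-3.1,0,3.4,9.5],
  [2.4,-3.1,0,3.4,9.5],
  [2.4,-3.1,0,3.4,9.5],
  [2.4,-3.1,0,3.4,9.5],
  [2.4,-3.1,0,3.4,9.5],
  [2.5,-3.2,0,3.0,9.5],
], newtons=15)

```text
time: 1.67
position: [0.4869, 0.3296, 0.2149]
tool_rot: [3.141, 0.001, -3.138]
force: [0.7, 0.1, -1.2]
gripper_width: 0.998
grasp_force: 0.0
```

```bash
cat >> h.py <<'E'
from scipy.spatial.transform import Rotation as Ro
def topfit(c,region,h,d):
    "circle centre from points near height h within region, diameter d"
    P=cloud(c)[region];P=P[abs(P[:,2]-h)<.006]
    from scipy.optimize import least_squares
    P=P[:,:2];m=np.median(P,0)
    r=least_squares(lambda x:np.hypot(*(P-x).T)-d/2,P.mean(0),loss='soft_l1',f_scale=.003)
    return r.x,len(P)
def st():
    s=bot.state();print('t',round(s['time'],2),'p',np.round(s['position'],4),'rpy',np.round(s['tool_rot'],3),'F',np.round(s['force'],1),'w',np.round(s['gripper_width']*95,1),'g',np.round(s['grasp_force'],1),'q',np.round(s['q'],2));return s
E
python3 - <<'E'
from h import *
s=st();c=bot.capture('wrist');save(c,'w1');print(c['T_tool_cam'],c['camera_matrix'])
d=bot.silhouettes(c,'pot');print([(x['p'],x['extent']) for x in d])
c=bot.capture('scene');d=bot.silhouettes(c,'pot')[0];print(topfit(c,d['region'],.047,.060))
E
```

```text
t 1.67 p [0.4869 0.3296 0.2149] rpy [ 3.141e+00  1.000e-03 -3.138e+00] F [ 0.7  0.1 -1.2] w 94.9 g 0.0 q [ 0.5  -0.01  1.79  0.    1.36 -1.07]
[[ 7.31855707e-04 -9.67747518e-01 -2.51921032e-01  6.91634110e-02]
 [ 9.99999280e-01  9.47860493e-04 -7.36081694e-04  5.81334287e-04]
 [ 9.51127225e-04 -2.51920311e-01  9.67747515e-01 -1.69220975e-01]
 [ 0.00000000e+00  0.00000000e+00  0.00000000e+00  1.00000000e+00]] [[297.31863964   0.         257.33716052]
 [  0.         297.31863964 193.44233247]
 [  0.           0.           1.        ]]
[(0.73, [234.0, 149.1, 291.8, 202.9])]
(array([0.48655323, 0.33151409]), 92)
```

View pics/w1.png

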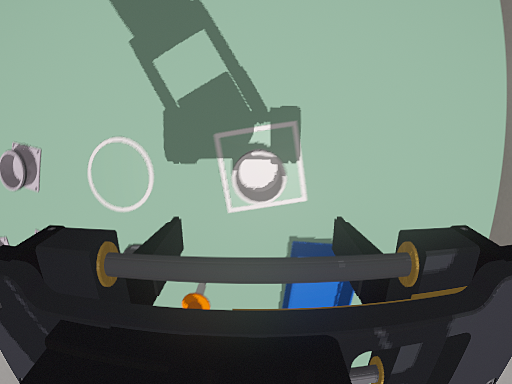

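The wrist view shows the pot at (260,175) inside the square mark and the working mark at (121,174). The fingers straddle the pot's column.

```bash
cat >> h.py <<'E'
def wcloud(c,s):
    K=c['camera_matrix'];z=c['z_map'];v,u=np.mgrid[:384,:512]
    x=(u-K[0,2])/K[0,0];y=(v-K[1,2])/K[1,1];r=np.hypot(x,y)+1e-9;t=np.tan(r)
    P=np.stack([x/r*t*z,y/r*t*z,z],-1)
    T=c['T_tool_cam'];P=P@T[:3,:3].T+T[:3,3]
    W=P@Ro.from_euler('xyz',s['tool_rot']).as_matrix().T+s['position'];W[z<=0]=np.nan
    return W
def wfind(q,s=None,k=1):
    s=bot.state();c=bot.capture('wrist');W=wcloud(c,s)
    for d in bot.silhouettes(c,q)[:k]:
        P=W[d['region']];P=P[~np.isnan(P[:,0])];lo,hi=np.percentile(P,[2,98],axis=0)
        Q=P[P[:,2]>hi[2]-.006] 
        (m,r)=cv2.minEnclosingCircle(Q[:,:2].astype(np.float32)*1000)
        print(q,round(d['p'],2),'mid',np.round((lo+hi)/2,4)[:2],'size',np.round(hi-lo,3)[:2],'ztop',np.round(hi[2],4),'topcircle',np.round(m,1),round(r,1))
    return c,W
E
python3 - <<'E'
from h import *
for q in ['pot','mark_store','mark_work','holder','brush']: wfind(q)
E
```

```text
pot 0.82 mid [0.4852 0.3333] size [0.059 0.057] ztop 0.048 topcircle [485.8 333.3] 32.3
mark_store 0.69 mid [0.4815 0.3357] size [0.11 0.11] ztop 0.0021 topcircle [482.2 337. ] 74.8
mark_work 0.74 mid [0.4893 0.1356] size [0.095 0.095] ztop 0.0021 topcircle [490.  134.5] 54.2
holder 0.28 mid [ 0.5616 -0.0294] size [0.111 0.27 ] ztop 0.2053 topcircle [452.5 244.4] 0.6
brush 0.96 mid [0.6414 0.2521] size [0.021 0.034] ztop 0.0855 topcircle [643.4 252.1] 8.5
```

Call:
move_arm([
  [0,0.2,-4,0,9.5],
  [0,0,-4,0,9.5],
  [0,0,-4,0,9.5],
  [0,0,-4,0,9.5],
  [0,0,-3,0,9.5],
  [0,0,-1,0,9.5],
  [0,0,0,0,6.0],
  [0,0,0,0,6.0],
], newtons=12)

```text
time: 3.03
position: [0.4867, 0.3336, 0.0156]
tool_rot: [3.141, 0.001, -3.142]
force: [0.0, -0.2, 1.7]
gripper_width: 0.908
grasp_force: 0.0
```

Call:
move_arm([
  [0,0,0,0,6.0],
  [0,0,0,0,6.0],
  [0,0,0,0,6.0],
  [0,0,0,0,6.0],
  [0,0,0,0,6.0],
  [0,0,0,0,6.0],
  [0,0,0,0,6.0],
  [0,0,0,0,6.0],
])

```text
time: 3.7
position: [0.4875, 0.3334, 0.0168]
tool_rot: [3.141, 0.003, 3.142]
force: [0.2, -2.5, 5.9]
gripper_width: 0.655
grasp_force: 11.9
```

Call:
move_arm([
  [0,-0.6,0,0,6.0],
  [0,-1.2,0,0,6.0],
  [0,-1.6,0,0,6.0],
  [0,-1.6,0,0,6.0],
  [0,-1.6,0,0,6.0],
  [0,-1.6,0,0,6.0],
  [0,-1.6,0,0,6.0],
  [0,-1.6,0,0,6.0],
])

```text
time: 4.37
position: [0.4879, 0.2201, 0.0168]
tool_rot: [3.138, 0.004, 3.141]
force: [0.5, 5.6, 6.0]
gripper_width: 0.655
grasp_force: 11.9
```

Call:
move_arm([
  [0.1,-1.6,0,0,6.0],
  [0.1,-1.6,0,0,6.0],
  [0,-1.6,0,0,6.0],
  [0,-1.6,0,0,6.0],
  [0,-1.2,0,0,6.0],
  [0,-0.6,0,0,6.0],
  [0,-0.2,0,0,6.0],
  [0,0,0,0,6.0],
])

```text
time: 5.03
position: [0.49, 0.1355, 0.0167]
tool_rot: [3.139, 0.004, 3.14]
force: [0.1, 3.0, 6.9]
gripper_width: 0.658
grasp_force: 11.9
```

Call:
move_arm([
  [0,0,0,0,9.5],
  [0,0,0,0,9.5],
  [0,0,0,0,9.5],
  [0,0,0,0,9.5],
  [0,0,2,0,9.5],
  [0,0,4,0,9.5],
  [0,0,4,0,9.5],
  [0,0,4,0,9.5],
])

```text
time: 5.7
position: [0.487, 0.1349, 0.1551]
tool_rot: [-3.141, -0.003, -3.142]
force: [1.0, 0.1, -0.2]
gripper_width: 1.0
grasp_force: 0.0
```

Call:
move_arm([
  [0,0,3,0,6],
  [0,0,3,0,6],
  [0,0,0,0,6],
  [0,0,0,0,6],
  [0,0,0,0,6],
  [0,0,0,0,6],
  [0,0,0,0,6],
  [0,0,0,0,6],
])

```text
time: 6.37
position: [0.4873, 0.135, 0.2129]
tool_rot: [-3.141, -0.003, 3.142]
force: [0.9, -0.3, 0.3]
gripper_width: 0.635
grasp_force: 0.0
```

```bash
python3 - <<'E'
from h import *
st();c,W=wfind('pot');save(c,'w2');wfind('mark_work')
for n in ['scene','top']:
    c=bot.capture(n);W=cloud(c)
    P=W[(W[...,2]>.12)&(W[...,2]<.17)&(abs(W[...,0]-.63)<.045)&(abs(W[...,1]-.155)<.045)];print(n,len(P),np.percentile(P,[3,50,97],axis=0).round(4).tolist())
    P=W[(W[...,2]>.07)&(W[...,2]<.1)&(abs(W[...,0]-.63)<.045)&(abs(W[...,1]-.155)<.045)];print('collar',len(P),np.percentile(P,[3,50,97],axis=0).round(4).tolist())
    P=W[(W[...,2]>.004)&(W[...,2]<.03)&(abs(W[...,0]-.63)<.045)&(abs(W[...,1]-.155)<.045)];print('foot',len(P),np.percentile(P,[1,50,99],axis=0).round(4).tolist())
E
```

```text
t 6.37 p [0.4873 0.135  0.2129] rpy [-3.141e+00 -3.000e-03  3.142e+00] F [ 0.9 -0.3  0.3] w 60.3 g 0.0 q [ 0.16 -0.2   1.97 -0.    1.38 -1.41]
pot 0.84 mid [0.4874 0.1359] size [0.058 0.058] ztop 0.048 topcircle [488.1 135.9] 32.0
mark_work 0.77 mid [0.4898 0.1339] size [0.099 0.1  ] ztop 0.0019 topcircle [489.7 133.8] 54.0
scene 89 [[0.6232, 0.1448, 0.1221], [0.6345, 0.1509, 0.1407], [0.6384, 0.1613, 0.1529]]
collar 127 [[0.6156, 0.137, 0.0723], [0.637, 0.1478, 0.0884], [0.6466, 0.1697, 0.0962]]
foot 266 [[0.5967, 0.1194, 0.0044], [0.6406, 0.1449, 0.0076], [0.6637, 0.1878, 0.0288]]
top 72 [[0.6188, 0.1453, 0.1238], [0.6256, 0.153, 0.1501], [0.6354, 0.1626, 0.1541]]
collar 104 [[0.6106, 0.1379, 0.0743], [0.6208, 0.1485, 0.0895], [0.6434, 0.1708, 0.0956]]
foot 291 [[0.5995, 0.1196, 0.0041], [0.6199, 0.142, 0.0079], [0.6644, 0.1966, 0.0243]]
```

View pics/w2.png

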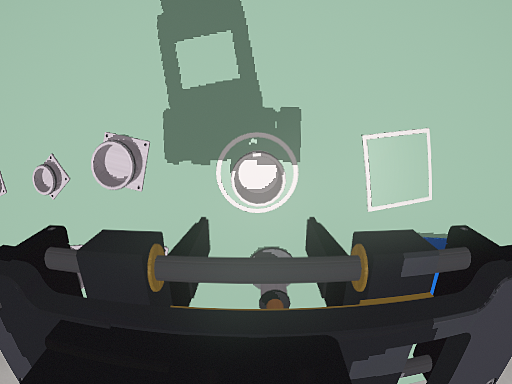

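The pot is centred on the round mark at (258,172), about 3 mm off. The brush handle shows at (274,300). Next I move over the brush.

Call:
move_arm([
  [2.4,0.3,0,0,6],
  [2.4,0.3,0,0,6],
  [2.4,0.3,0,0,6],
  [2.4,0.3,0,0,6],
  [2.4,0.3,0,0,6],
  [2.2,0.3,0,0,6],
  [0,0,0,0,6],
  [0,0,0,0,6],
])

```text
time: 7.33
position: [0.6305, 0.1531, 0.214]
tool_rot: [-3.141, -0.001, 3.141]
force: [-0.5, -0.2, -0.4]
gripper_width: 0.634
grasp_force: 0.0
```

```bash
python3 - <<'E'
from h import *
s=st();c=bot.capture('wrist');save(c,'w3');W=wcloud(c,s)
for a,b in((.12,.17),(.075,.1)):
    P=W[(W[...,2]>a)&(W[...,2]<b)&(abs(W[...,0]-.63)<.045)&(abs(W[...,1]-.155)<.04)];print(len(P),np.percentile(P,[3,50,97],axis=0).round(4).tolist())
E
```

```text
t 7.33 p [0.6305 0.1531 0.214 ] rpy [-3.141e+00 -1.000e-03  3.141e+00] F [-0.5 -0.2 -0.4] w 60.3 g 0.0 q [ 0.16  0.12  1.65 -0.    1.37 -1.42]
587 [[0.6199, 0.1467, 0.1239], [0.6263, 0.1556, 0.1505], [0.6369, 0.1639, 0.1523]]
584 [[0.6123, 0.1388, 0.0877], [0.6218, 0.1551, 0.0892], [0.6395, 0.1723, 0.0956]]
```

View pics/w3.png

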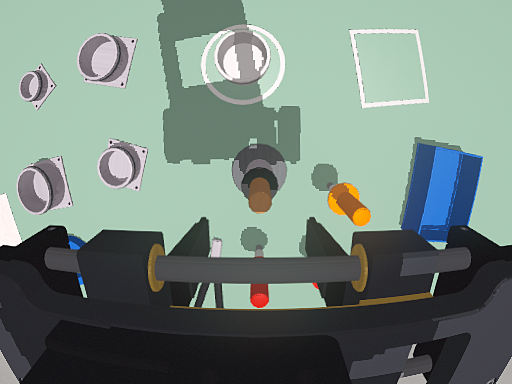

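The wrist view shows the wooden handle of the real brush at (260,190), midway between the fingers. The orange look-alike at (350,205) is clear of them.

Call:
move_arm([
  [0,0.15,-3,0,6],
  [0,0,-3,0,6],
  [0,0,-3,0,6],
  [0,0,-1.5,0,6],
  [0,0,-0.5,0,6],
  [0,0,0,0,6],
  [0,0,0,0,1.5],
  [0,0,0,0,1.5],
], newtons=35)

```text
time: 8.05
position: [0.6316, 0.1549, 0.1074]
tool_rot: [3.141, 0.004, -3.142]
force: [0.3, 0.9, -0.2]
gripper_width: 0.54
grasp_force: 0.0
```

Call:
move_arm([
  [0,0,0,0,1.5],
  [0,0,0,0,1.5],
  [0,0,0,0,1.5],
  [0,0,0,0,1.5],
  [0,0,0,0,1.5],
  [0,0,0,0,1.5],
  [0,0,0,0,1.5],
  [0,0,0,0,1.5],
])

```text
time: 8.72
position: [0.6303, 0.1547, 0.1049]
tool_rot: [-3.142, 0.0, 3.142]
force: [-0.8, 0.2, 1.0]
gripper_width: 0.208
grasp_force: 35.0
```

```bash
python3 - <<'E'
from h import *
st();c=bot.capture('scene');W=cloud(c);v=[x for x in bot.silhouettes(c,'pot')]
print([(x['p'],topfit(c,x['region'],.047,.060)) for x in v])
for q in['shell_a']:
  for d in bot.silhouettes(c,q)[:6]:
    P=W[d['region']];P=P[~np.isnan(P[:,0])];lo,hi=np.percentile(P,[2,98],axis=0);print(d['p'],(lo+hi)[:2]/2,hi-lo)
E
```

```text
t 8.72 p [0.6303 0.1547 0.1049] rpy [-3.142  0.     3.142] F [-0.8  0.2  1. ] w 19.8 g 35.0 q [ 0.16  0.21  1.75 -0.    1.19 -1.41]
  return _methods._mean(a, axis=axis, dtype=dtype,
  ret = um.true_divide(
h.py:17: RuntimeWarning: Mean of empty slice.
  r=least_squares(lambda x:np.hypot(*(P-x).T)-d/2,P.mean(0),loss='soft_l1',f_scale=.003)
Traceback (most recent call last):
  File "h.py", line 17, in topfit
    r=least_squares(lambda x:np.hypot(*(P-x).T)-d/2,P.mean(0),loss='soft_l1',f_scale=.003)
ValueError: Initial guess is outside of provided bounds
```

Call:
move_arm([
  [0,0,1,0,1.5],
  [0,0,2,0,1.5],
  [0,0,3,0,1.5],
  [0,0,3,0,1.5],
  [0,0,1,0,1.5],
  [0,0,0,0,1.5],
  [0,0,0,0,1.5],
  [0,0,0,0,1.5],
])

```text
time: 9.48
position: [0.6289, 0.1545, 0.202]
tool_rot: [-3.141, -0.004, 3.142]
force: [-1.0, -0.1, -1.2]
gripper_width: 0.206
grasp_force: 35.0
```

```bash
cat > shells.py <<'E'
from h import *
import sys
T=dict(pot=(.488,.136,.048,.064),a=(.500,-.334,.022,.036),b=(.491,-.186,.028,.045),c=(.618,-.036,.034,.054),d=(.471,-.054,.040,.063),e=(.646,-.178,.046,.072))
def circ(P,d,p0):
    from scipy.optimize import least_squares
    r=least_squares(lambda x:np.clip(np.hypot(*(P-x).T)-d/2,0,None)+.0*0,P.mean(0)); 
    m,rad=cv2.minEnclosingCircle((P*1000).astype(np.float32));return np.round(m,1),round(rad,1)
s=st();c=bot.capture('wrist')
views={'wrist':wcloud(c,s)}
for n in ('scene','top'):views[n]=cloud(bot.capture(n))
if len(sys.argv)>1: save(c,sys.argv[1])
for k,(x,y,h,d) in T.items():
    for n,W in views.items():
        m=(abs(W[...,2]-h)<.004)&(np.hypot(W[...,0]-x,W[...,1]-y)<.075)
        P=W[m][:,:2]
        if len(P)<12: continue
        med=np.median(P,0);P=P[np.hypot(*(P-med).T)<d*.62+.004]
        print(k,n,len(P),*circ(P,d,(x,y)),'want r',d*500,'box',((P.min(0)+P.max(0))*500).round(1))
E
python3 shells.py w4
```

```text
t 9.48 p [0.6289 0.1545 0.202 ] rpy [-3.141 -0.004  3.142] F [-1.  -0.1 -1.2] w 19.6 g 35.0 q [ 0.16  0.13  1.67 -0.    1.35 -1.41]
pot wrist 635 [489.  135.7] 31.9 want r 32.0 box [489.2 135.7]
pot scene 74 [487.9 134.8] 33.9 want r 32.0 box [487.1 134.6]
pot top 44 [488.1 126.4] 29.0 want r 32.0 box [488.1 118.7]
a scene 54 [ 499.2 -335. ] 20.0 want r 18.0 box [ 499.7 -335.2]
a top 67 [ 497.9 -334.4] 19.1 want r 18.0 box [ 498.7 -334.1]
b wrist 227 [ 490.2 -184.9] 24.2 want r 22.5 box [ 489.7 -185.7]
b scene 57 [ 489.5 -186.5] 23.4 want r 22.5 box [ 489.8 -185.2]
b top 80 [ 488.5 -186.3] 23.1 want r 22.5 box [ 488.6 -186.5]
c wrist 397 [618.3 -32. ] 28.0 want r 27.0 box [618.3 -32.5]
c scene 78 [619.  -34.1] 28.4 want r 27.0 box [618.9 -33.2]
c top 100 [616.9 -33.2] 27.8 want r 27.0 box [616.6 -33.9]
d wrist 467 [470.8 -51.1] 32.6 want r 31.5 box [470.6 -51.6]
d scene 80 [471.1 -54.1] 33.5 want r 31.5 box [470.3 -53.1]
d top 115 [469.8 -51.8] 32.3 want r 31.5 box [469.5 -52.8]
e wrist 381 [ 647.  -176.9] 37.0 want r 36.0 box [ 646.2 -176.1]
e scene 137 [ 645.3 -179.3] 38.0 want r 36.0 box [ 645.  -179.3]
e top 123 [ 644.3 -177.8] 37.0 want r 36.0 box [ 644.3 -177.7]
```

View pics/w4.png

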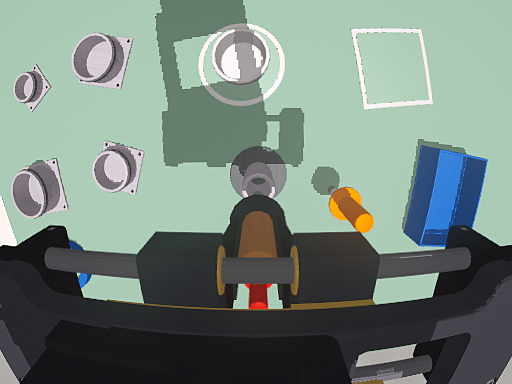

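The brush is held straight, with its handle at (258,235), and the stand is empty. All the shells are still upright where they were measured. Next is the dip in the pot.

Call:
move_arm([
  [-2.5,-0.3,0,0,1.5],
  [-3,-0.4,0,0,1.5],
  [-3,-0.4,0,0,1.5],
  [-3,-0.4,-1,0,1.5],
  [-2,-0.3,-2,0,1.5],
  [-0.6,-0.1,-2,0,1.5],
  [0,0,-1,0,1.5],
  [0,0,-1,0,1.5],
])

```text
time: 10.3
position: [0.4882, 0.1355, 0.1328]
tool_rot: [-3.141, -0.002, 3.142]
force: [0.2, -0.2, -0.1]
gripper_width: 0.206
grasp_force: 35.0
```

Call:
move_arm([
  [0,0,-1.5,0,1.5],
  [0,0,-1.2,0,1.5],
  [0,0,-0.8,0,1.5],
  [0,0,-0.6,0,1.5],
  [0,0,-0.5,0,1.5],
  [0,0,-0.4,0,1.5],
  [0,0,0,0,1.5],
  [0,0,0,0,1.5],
])

```text
time: 10.97
position: [0.4895, 0.1357, 0.0851]
tool_rot: [-3.142, 0.0, 3.141]
force: [-1.2, -0.6, 1.2]
gripper_width: 0.206
grasp_force: 35.0
```

Call:
move_arm([
  [0,0,0,0,1.5],
  [0,0,0,0,1.5],
  [0,0,0,0,1.5],
  [0,0,0,0,1.5],
  [0,0,0,0,1.5],
  [0,0,0,0,1.5],
  [0,0,0,0,1.5],
  [0,0,0,0,1.5],
])

```text
time: 11.63
position: [0.4894, 0.1357, 0.0848]
tool_rot: [3.141, 0.001, 3.142]
force: [0.5, -1.3, 1.5]
gripper_width: 0.204
grasp_force: 35.0
```

Call:
move_arm([
  [0,0,-0.2,0,1.5],
  [0,0,-0.1,0,1.5],
  [0,0,0,0,1.5],
  [0,0,0,0,1.5],
  [0,0,0,0,1.5],
  [0,0,0,0,1.5],
  [0,0,0,0,1.5],
  [0,0,0,0,1.5],
])

```text
time: 12.3
position: [0.4893, 0.1357, 0.0818]
tool_rot: [3.141, 0.0, 3.142]
force: [0.4, -1.0, 2.0]
gripper_width: 0.205
grasp_force: 35.0
```

```bash
python3 shells.py w5
```

```text
t 12.3 p [0.4893 0.1357 0.0818] rpy [3.141 0.    3.142] F [ 0.4 -1.   2. ] w 19.5 g 35.0 q [ 0.16 -0.07  2.08  0.    1.13 -1.41]
pot wrist 958 [488.3 136. ] 32.0 want r 32.0 box [480.7 135.8]
pot scene 54 [488.  134.1] 32.8 want r 32.0 box [487.5 133.9]
a scene 52 [ 501.4 -337.7] 20.8 want r 18.0 box [ 501.7 -335.6]
a top 62 [ 498.4 -334.9] 18.4 want r 18.0 box [ 498.7 -334.7]
b scene 55 [ 490.5 -186.5] 23.5 want r 22.5 box [ 491.5 -185.8]
b top 77 [ 488.2 -186.8] 23.1 want r 22.5 box [ 488.6 -186.5]
c scene 84 [617.6 -35. ] 28.5 want r 27.0 box [617.6 -34.2]
c top 98 [617.1 -33.2] 27.9 want r 27.0 box [616.6 -33.9]
d wrist 868 [470.3 -50.5] 32.9 want r 31.5 box [470.4 -50.4]
d scene 79 [471.7 -53. ] 32.1 want r 31.5 box [471.1 -52.5]
d top 113 [469.8 -52.4] 32.2 want r 31.5 box [469.5 -51.6]
e scene 136 [ 645.4 -179. ] 37.3 want r 36.0 box [ 645.9 -179.3]
e top 136 [ 644.4 -177.8] 36.6 want r 36.0 box [ 645.4 -177.4]
```

View pics/w5.png

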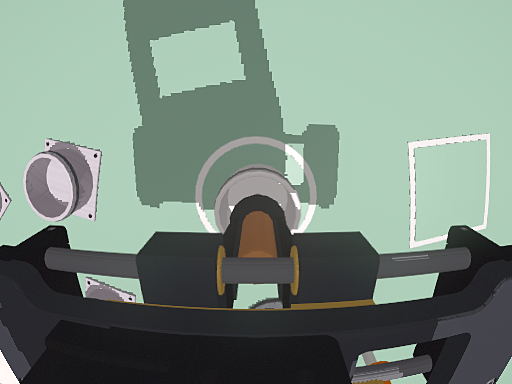

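The tip is pressing in the pot at (258,200), which is still centred. The force reading and the height both agree with contact. Next is shell a.

Call:
move_arm([
  [0,0,2,0,1.5],
  [0,0,3,0,1.5],
  [0,0,3,0,1.5],
  [0.1,-3,0,0,1.5],
  [0.1,-3.6,0,0,1.5],
  [0.1,-3.6,0,0,1.5],
  [0.1,-3.6,0,0,1.5],
  [0.1,-3.6,0,0,1.5],
])

```text
time: 13.12
position: [0.493, -0.0396, 0.1609]
tool_rot: [3.141, -0.002, -3.141]
force: [0.6, 0.8, 0.2]
gripper_width: 0.206
grasp_force: 35.0
```

Call:
move_arm([
  [0.1,-3.6,0,0,1.5],
  [0.1,-3.6,0,0,1.5],
  [0.1,-3.6,0,0,1.5],
  [0.1,-3.6,0,0,1.5],
  [0.1,-3.6,0,0,1.5],
  [0,-3.6,0,0,1.5],
  [0,-3.6,0,0,1.5],
  [0,-3,0,0,1.5],
])

```text
time: 13.78
position: [0.498, -0.3222, 0.1605]
tool_rot: [3.14, -0.002, 3.14]
force: [-0.3, 0.2, -0.9]
gripper_width: 0.203
grasp_force: 35.0
```

Call:
move_arm([
  [0,-1.4,0,0,1.5],
  [0,0,0,0,1.5],
  [0,0,0,0,1.5],
  [0,0,0,0,1.5],
  [0,0,0,0,1.5],
  [0,0,0,0,1.5],
  [0,0,0,0,1.5],
  [0,0,0,0,1.5],
])

```text
time: 14.45
position: [0.4993, -0.3336, 0.1618]
tool_rot: [-3.142, 0.0, -3.141]
force: [-0.7, -1.1, 0.0]
gripper_width: 0.205
grasp_force: 35.0
```

```bash
python3 shells.py w6
```

```text
t 14.45 p [ 0.4993 -0.3336  0.1618] rpy [-3.142  0.    -3.141] F [-0.7 -1.1  0. ] w 19.5 g 35.0 q [-0.68  0.05  1.82  0.    1.27 -2.25]
pot scene 65 [489.1 132.6] 33.2 want r 32.0 box [489.1 134.4]
pot top 113 [488.  135.1] 31.7 want r 32.0 box [488.2 135.6]
a wrist 307 [ 498.8 -335.1] 18.7 want r 18.0 box [ 497.6 -334.2]
a scene 51 [ 499.5 -335.8] 19.0 want r 18.0 box [ 499.6 -335.3]
a top 15 [ 496.1 -321.7] 11.9 want r 18.0 box [ 496.1 -320. ]
b wrist 411 [ 488.8 -186.4] 23.2 want r 22.5 box [ 488.8 -186.1]
b scene 59 [ 490.1 -187. ] 23.8 want r 22.5 box [ 490.5 -186.8]
b top 82 [ 488.5 -186. ] 23.2 want r 22.5 box [ 488.6 -186.2]
c scene 78 [617.2 -32.8] 28.1 want r 27.0 box [616.9 -33.2]
c top 91 [616.6 -34. ] 27.4 want r 27.0 box [616.5 -34. ]
d wrist 413 [470.1 -52.5] 32.2 want r 31.5 box [470.1 -52.5]
d scene 84 [469.8 -53.7] 33.3 want r 31.5 box [469.7 -53.1]
d top 122 [469.2 -52.4] 32.3 want r 31.5 box [469.5 -51.5]
e wrist 155 [ 627.2 -167.2] 28.7 want r 36.0 box [ 627.9 -167.8]
e scene 127 [ 646.2 -179. ] 37.2 want r 36.0 box [ 645.8 -179.4]
e top 143 [ 644.6 -178.6] 36.9 want r 36.0 box [ 644.4 -178.1]
```

View pics/w6.png

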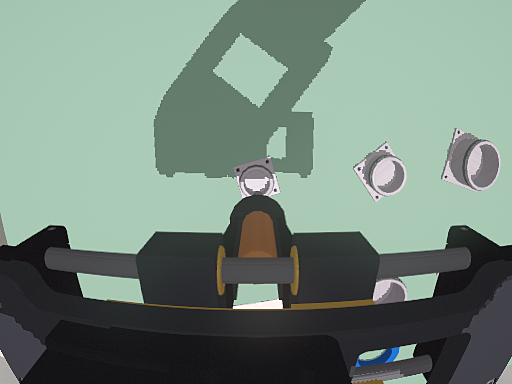

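Shell a at (257,178) lies straight under the applicator, and the fit puts it within 1.5 mm. I dip there.

Call:
move_arm([
  [0,-0.1,-2,0,1.5],
  [0,0,-2,0,1.5],
  [0,0,-1.5,0,1.5],
  [0,0,-0.9,0,1.5],
  [0,0,-0.6,0,1.5],
  [0,0,-0.5,0,1.5],
  [0,0,-0.4,0,1.5],
  [0,0,0,0,1.5],
])

```text
time: 15.27
position: [0.4994, -0.3356, 0.083]
tool_rot: [-3.141, 0.0, 3.142]
force: [-0.4, 0.3, 1.6]
gripper_width: 0.204
grasp_force: 35.0
```

Call:
move_arm([
  [0,0,0,0,1.5],
  [0,0,0,0,1.5],
  [0,0,0,0,1.5],
  [0,0,0,0,1.5],
  [0,0,0,0,1.5],
  [0,0,0,0,1.5],
  [0,0,0,0,1.5],
  [0,0,0,0,1.5],
])

```text
time: 15.93
position: [0.4994, -0.3356, 0.0829]
tool_rot: [-3.141, 0.001, 3.142]
force: [-0.8, -0.2, 0.7]
gripper_width: 0.205
grasp_force: 35.0
```

Call:
move_arm([
  [0,0,0,0,1.5],
  [0,0,0,0,1.5],
  [0,0,0,0,1.5],
  [0,0,0,0,1.5],
  [0,0,0,0,1.5],
  [0,0,0,0,1.5],
  [0,0,0,0,1.5],
  [0,0,0,0,1.5],
])

```text
time: 16.6
position: [0.4992, -0.3355, 0.0828]
tool_rot: [-3.141, 0.0, 3.142]
force: [0.5, -1.0, 2.3]
gripper_width: 0.205
grasp_force: 35.0
```

```bash
cat > favg.py <<'E'
from h import *
F=[]
for i in range(7):
    F.append(bot.state()['force']); c=bot.capture('scene')
print(np.mean(F,0).round(2),np.std(F,0).round(2)); st()
E
python3 favg.py
```

```text
[ 0.53 -0.87  1.99] [0.4  0.45 0.28]
t 16.95 p [ 0.4992 -0.3354  0.0827] rpy [-3.141  0.     3.142] F [ 0.7 -0.8  1.2] w 19.3 g 35.0 q [-0.68  0.13  1.87  0.    1.14 -2.25]
```

Call:
move_arm([
  [0,0,2,0,1.5],
  [0,0,2.5,0,1.5],
  [0,0,1.5,0,1.5],
  [-0.2,2,0,0,1.5],
  [-0.2,3.5,0,0,1.5],
  [-0.2,3.5,0,0,1.5],
  [-0.2,3.5,0,0,1.5],
  [-0.2,2.4,0,0,1.5],
])

```text
time: 17.62
position: [0.4875, -0.1833, 0.1412]
tool_rot: [3.139, -0.003, -3.141]
force: [0.2, 0.4, -1.2]
gripper_width: 0.203
grasp_force: 35.0
```

Call:
move_arm([
  [0,0,0,0,1.5],
  [0,0,0,0,1.5],
  [0,0,0,0,1.5],
  [0,0,0,0,1.5],
  [0,0,0,0,1.5],
  [0,0,0,0,1.5],
  [0,0,0,0,1.5],
  [0,0,0,0,1.5],
])

```text
time: 18.28
position: [0.4891, -0.1868, 0.1426]
tool_rot: [3.142, -0.0, 3.141]
force: [0.3, -1.4, -0.8]
gripper_width: 0.205
grasp_force: 35.0
```

```bash
python3 shells.py
```

```text
t 18.28 p [ 0.4891 -0.1868  0.1426] rpy [ 3.142 -0.     3.141] F [ 0.3 -1.4 -0.8] w 19.4 g 35.0 q [-0.47 -0.1   2.   -0.    1.24 -2.04]
pot wrist 191 [490.5 128.3] 30.5 want r 32.0 box [490.5 120.2]
pot scene 70 [489.8 134.8] 33.5 want r 32.0 box [490.  135.7]
pot top 107 [487.5 134.9] 31.5 want r 32.0 box [488.2 135.3]
a wrist 348 [ 499.  -333.3] 19.2 want r 18.0 box [ 499.4 -333. ]
a scene 51 [ 500.  -335.1] 20.1 want r 18.0 box [ 500.8 -335.2]
b wrist 376 [ 489.  -185.6] 23.1 want r 22.5 box [ 483.7 -185.3]
b scene 63 [ 489.7 -186.8] 23.7 want r 22.5 box [ 489.  -186.5]
b top 19 [ 492.5 -181.1] 19.6 want r 22.5 box [ 492.6 -179.9]
c wrist 138 [612.5 -28.3] 25.8 want r 27.0 box [612.1 -27.7]
c scene 81 [618.7 -34.5] 29.0 want r 27.0 box [618.6 -33.6]
c top 103 [617.  -33.6] 27.7 want r 27.0 box [616.5 -33.9]
d wrist 711 [470.1 -52.7] 32.2 want r 31.5 box [469.4 -53. ]
d scene 78 [470.6 -53. ] 32.6 want r 31.5 box [470.9 -53.7]
d top 119 [469.4 -52.1] 32.4 want r 31.5 box [469.5 -52.7]
e wrist 166 [ 617.7 -180.9] 21.6 want r 36.0 box [ 614.5 -180.9]
e scene 143 [ 646.6 -178.5] 37.9 want r 36.0 box [ 646.6 -178.8]
e top 133 [ 644.3 -177.9] 37.1 want r 36.0 box [ 644.3 -178.9]
```

Shell b lies below, within 1 mm. I dip to TCP z 0.083.

Call:
move_arm([
  [0,0,-2,0,1.5],
  [0,0,-1.5,0,1.5],
  [0,0,-1,0,1.5],
  [0,0,-0.6,0,1.5],
  [0,0,-0.5,0,1.5],
  [0,0,-0.4,0,1.5],
  [0,0,0,0,1.5],
  [0,0,0,0,1.5],
])

```text
time: 19.1
position: [0.4895, -0.1865, 0.0834]
tool_rot: [-3.141, 0.001, -3.142]
force: [-0.9, 0.7, 1.4]
gripper_width: 0.204
grasp_force: 35.0
```

Call:
move_arm([
  [0,0,0,0,1.5],
  [0,0,0,0,1.5],
  [0,0,0,0,1.5],
  [0,0,0,0,1.5],
  [0,0,0,0,1.5],
  [0,0,0,0,1.5],
  [0,0,0,0,1.5],
  [0,0,0,0,1.5],
])

```text
time: 19.77
position: [0.4894, -0.1865, 0.0829]
tool_rot: [-3.141, 0.001, -3.142]
force: [0.0, -0.3, 1.8]
gripper_width: 0.203
grasp_force: 35.0
```

```bash
python3 favg.py
```

```text
[ 0.32 -0.13  1.58] [0.39 0.32 0.38]
t 20.12 p [ 0.4893 -0.1865  0.0828] rpy [-3.141e+00  1.000e-03  3.142e+00] F [ 0.7 -1.3  1.4] w 19.5 g 35.0 q [-0.47 -0.03  2.05 -0.    1.13 -2.04]
```

Call:
move_arm([
  [0,0,3,0,1.5],
  [0,0,4,0,1.5],
  [1.8,2.1,0,0,1.5],
  [2.4,2.9,0,0,1.5],
  [2.4,2.9,0,0,1.5],
  [2.4,2.9,0,0,1.5],
  [2.4,2.9,0,0,1.5],
  [1.4,1.6,0,0,1.5],
])

```text
time: 20.78
position: [0.6181, -0.0302, 0.1517]
tool_rot: [3.14, -0.001, -3.14]
force: [-0.7, -0.4, -0.5]
gripper_width: 0.209
grasp_force: 35.0
```

Call:
move_arm([
  [0,0,0,0,1.5],
  [0,0,0,0,1.5],
  [0,0,0,0,1.5],
  [0,0,0,0,1.5],
  [0,0,0,0,1.5],
  [0,0,0,0,1.5],
  [0,0,0,0,1.5],
  [0,0,0,0,1.5],
])

```text
time: 21.45
position: [0.6169, -0.0338, 0.1528]
tool_rot: [-3.142, 0.0, 3.141]
force: [0.3, 0.8, -1.1]
gripper_width: 0.207
grasp_force: 35.0
```

```bash
python3 shells.py | grep -v '^[ab] '
```

```text
t 21.45 p [ 0.6169 -0.0338  0.1528] rpy [-3.142  0.     3.141] F [ 0.3  0.8 -1.1] w 19.7 g 35.0 q [-0.14  0.1   1.78  0.    1.26 -1.71]
pot wrist 665 [488.9 135.8] 32.4 want r 32.0 box [488.7 135.6]
pot scene 70 [488.3 134.6] 33.0 want r 32.0 box [488.3 134. ]
pot top 109 [487.2 134.6] 31.8 want r 32.0 box [488.1 135.3]
c wrist 462 [618.  -32.6] 28.0 want r 27.0 box [611.7 -32.8]
c scene 87 [619.  -33.4] 28.4 want r 27.0 box [618.5 -33.6]
c top 45 [610.8 -33.7] 26.1 want r 27.0 box [603.8 -33.8]
d wrist 807 [470.6 -51.9] 32.3 want r 31.5 box [470.6 -52.1]
d scene 80 [470.5 -54.9] 33.0 want r 31.5 box [470.3 -52.9]
e wrist 751 [ 645.4 -176.9] 36.9 want r 36.0 box [ 645.6 -177.5]
e scene 134 [ 645.8 -178.3] 37.2 want r 36.0 box [ 645.4 -179.3]
e top 88 [ 644.3 -178.9] 36.8 want r 36.0 box [ 645.3 -187.9]
```

Call:
move_arm([
  [0,0,-2,0,1.5],
  [0,0,-2,0,1.5],
  [0,0,-1.2,0,1.5],
  [0,0,-0.8,0,1.5],
  [0,0,-0.6,0,1.5],
  [0,0,-0.4,0,1.5],
  [0,0,0,0,1.5],
  [0,0,0,0,1.5],
])

```text
time: 22.27
position: [0.6176, -0.0334, 0.0836]
tool_rot: [-3.141, 0.001, -3.142]
force: [-0.4, 0.7, 1.4]
gripper_width: 0.206
grasp_force: 35.0
```

Call:
move_arm([
  [0,0,0,0,1.5],
  [0,0,0,0,1.5],
  [0,0,0,0,1.5],
  [0,0,0,0,1.5],
  [0,0,0,0,1.5],
  [0,0,0,0,1.5],
  [0,0,0,0,1.5],
  [0,0,0,0,1.5],
])

```text
time: 22.93
position: [0.6176, -0.0335, 0.0829]
tool_rot: [-3.141, 0.001, 3.142]
force: [1.2, 0.1, 2.0]
gripper_width: 0.205
grasp_force: 35.0
```

```bash
python3 favg.py
```

```text
[ 1.35 -0.    1.38] [0.34 0.36 0.51]
t 23.28 p [ 0.6174 -0.0334  0.0828] rpy [-3.141e+00  1.000e-03  3.142e+00] F [ 0.8 -0.4  1.9] w 19.3 g 35.0 q [-0.14  0.17  1.83 -0.    1.14 -1.71]
```

Next is d at (0.4703,-0.0525), so dx is -14.7 and dy -1.9.

Call:
move_arm([
  [0,0,3,0,1.5],
  [0,0,4,0,1.5],
  [-2,-0.3,0,0,1.5],
  [-3,-0.4,0,0,1.5],
  [-3,-0.4,0,0,1.5],
  [-3,-0.4,0,0,1.5],
  [-2.5,-0.3,0,0,1.5],
  [-1.2,-0.1,0,0,1.5],
])

```text
time: 23.95
position: [0.4664, -0.0522, 0.1509]
tool_rot: [3.141, -0.004, 3.141]
force: [0.5, -0.8, -0.2]
gripper_width: 0.203
grasp_force: 35.0
```

Call:
move_arm([
  [0,0,0,0,1.5],
  [0,0,0,0,1.5],
  [0,0,0,0,1.5],
  [0,0,0,0,1.5],
  [0,0,0,0,1.5],
  [0,0,0,0,1.5],
  [0,0,0,0,1.5],
  [0,0,0,0,1.5],
])

```text
time: 24.62
position: [0.4703, -0.0523, 0.1526]
tool_rot: [3.142, -0.0, -3.141]
force: [-0.2, 0.2, -0.4]
gripper_width: 0.202
grasp_force: 35.0
```

```bash
python3 shells.py | grep -v '^[abc] '
```

```text
t 24.62 p [ 0.4703 -0.0523  0.1526] rpy [ 3.142 -0.    -3.141] F [-0.2  0.2 -0.4] w 19.2 g 35.0 q [-0.22 -0.23  2.1   0.    1.28 -1.8 ]
pot wrist 577 [488.8 135.9] 32.6 want r 32.0 box [488.4 135.9]
pot scene 73 [488.7 133.7] 33.9 want r 32.0 box [488.4 134.7]
pot top 107 [487.4 135. ] 31.6 want r 32.0 box [488.1 135.5]
d wrist 574 [469.8 -51.9] 32.4 want r 31.5 box [463.4 -51.2]
d scene 83 [470.2 -53.5] 32.8 want r 31.5 box [470.5 -54. ]
e scene 135 [ 645.4 -180.2] 37.8 want r 36.0 box [ 645.6 -179.2]
e top 136 [ 644.6 -178.7] 37.0 want r 36.0 box [ 644.5 -178.6]
```

Call:
move_arm([
  [0,0,-2,0,1.5],
  [0,0,-2,0,1.5],
  [0,0,-1.2,0,1.5],
  [0,0,-0.8,0,1.5],
  [0,0,-0.6,0,1.5],
  [0,0,-0.4,0,1.5],
  [0,0,0,0,1.5],
  [0,0,0,0,1.5],
])

```text
time: 25.43
position: [0.4706, -0.0524, 0.0834]
tool_rot: [-3.141, 0.001, 3.142]
force: [-2.1, 0.5, 1.3]
gripper_width: 0.209
grasp_force: 35.0
```

Call:
move_arm([
  [0,0,0,0,1.5],
  [0,0,0,0,1.5],
  [0,0,0,0,1.5],
  [0,0,0,0,1.5],
  [0,0,0,0,1.5],
  [0,0,0,0,1.5],
  [0,0,0,0,1.5],
  [0,0,0,0,1.5],
])

```text
time: 26.1
position: [0.4705, -0.0525, 0.0829]
tool_rot: [-3.141, 0.001, 3.142]
force: [0.3, 0.0, 1.3]
gripper_width: 0.206
grasp_force: 35.0
```

```bash
python3 favg.py
```

```text
[ 0.75 -0.17  1.56] [0.32 0.77 0.45]
t 26.45 p [ 0.4705 -0.0525  0.0828] rpy [-3.141e+00  1.000e-03  3.142e+00] F [ 0.8 -0.3  1.4] w 19.8 g 35.0 q [-0.22 -0.15  2.16 -0.    1.14 -1.8 ]
```

Next is the second dip in the pot at (0.4885,0.1357), so dx is +1.8 and dy +18.8.

Call:
move_arm([
  [0,0,3,0,1.5],
  [0,0,4,0,1.5],
  [0.3,2.5,0,0,1.5],
  [0.3,3.5,0,0,1.5],
  [0.3,3.5,0,0,1.5],
  [0.3,3.5,0,0,1.5],
  [0.3,3.5,0,0,1.5],
  [0.3,2.3,0,0,1.5],
])

```text
time: 27.12
position: [0.4869, 0.1382, 0.1517]
tool_rot: [3.141, -0.002, -3.14]
force: [0.7, -0.0, -0.6]
gripper_width: 0.206
grasp_force: 35.0
```

Call:
move_arm([
  [0,0,0,0,1.5],
  [0,0,0,0,1.5],
  [0,0,0,0,1.5],
  [0,0,0,0,1.5],
  [0,0,0,0,1.5],
  [0,0,0,0,1.5],
  [0,0,0,0,1.5],
  [0,0,0,0,1.5],
])

```text
time: 27.78
position: [0.4882, 0.1351, 0.1527]
tool_rot: [-3.142, 0.0, 3.141]
force: [-0.3, 0.1, -0.3]
gripper_width: 0.207
grasp_force: 35.0
```

```bash
python3 shells.py | grep -v '^[abc] '
```

```text
t 27.78 p [0.4882 0.1351 0.1527] rpy [-3.142  0.     3.141] F [-0.3  0.1 -0.3] w 19.7 g 35.0 q [ 0.16 -0.15  2.03 -0.    1.26 -1.41]
pot wrist 588 [488.6 136.2] 31.9 want r 32.0 box [482.1 136.2]
pot scene 67 [488.5 133.9] 33.3 want r 32.0 box [488.  134.5]
d wrist 591 [470.1 -51.2] 32.3 want r 31.5 box [470.2 -51.3]
d scene 78 [470.1 -52.2] 33.4 want r 31.5 box [470.  -53.7]
d top 122 [469.3 -52.5] 32.2 want r 31.5 box [469.5 -52.8]
e scene 138 [ 646.5 -179.4] 37.5 want r 36.0 box [ 646.2 -178.8]
e top 138 [ 644.5 -178.5] 37.0 want r 36.0 box [ 644.3 -178. ]
```

Call:
move_arm([
  [0,0,-2,0,1.5],
  [0,0,-2,0,1.5],
  [0,0,-1.2,0,1.5],
  [0,0,-0.8,0,1.5],
  [0,0,-0.6,0,1.5],
  [0,0,-0.4,0,1.5],
  [0,0,-0.1,0,1.5],
  [0,0,0,0,1.5],
])

```text
time: 28.6
position: [0.4884, 0.1357, 0.0822]
tool_rot: [3.142, 0.0, 3.142]
force: [-1.5, 0.4, 1.5]
gripper_width: 0.205
grasp_force: 35.0
```

Call:
move_arm([
  [0,0,0,0,1.5],
  [0,0,0,0,1.5],
  [0,0,0,0,1.5],
  [0,0,0,0,1.5],
  [0,0,0,0,1.5],
  [0,0,0,0,1.5],
  [0,0,0,0,1.5],
  [0,0,0,0,1.5],
])

```text
time: 29.27
position: [0.4885, 0.1357, 0.0819]
tool_rot: [3.141, 0.001, 3.141]
force: [0.5, 0.1, 0.9]
gripper_width: 0.206
grasp_force: 35.0
```

```bash
python3 favg.py
```

```text
[0.54 0.5  1.92] [0.45 0.51 0.65]
t 29.62 p [0.4884 0.1357 0.0818] rpy [3.141e+00 1.000e-03 3.142e+00] F [0.2 0.5 1.6] w 19.3 g 35.0 q [ 0.17 -0.07  2.08  0.    1.13 -1.41]
```

Call:
move_arm([
  [0,0,3.1,0,1.5],
  [0,0,4,0,1.5],
  [1.2,-2.4,0,0,1.5],
  [1.6,-3.2,0,0,1.5],
  [1.6,-3.2,0,0,1.5],
  [1.6,-3.2,0,0,1.5],
  [1.6,-3.2,0,0,1.5],
  [1.6,-3.2,0,0,1.5],
])

```text
time: 30.28
position: [0.5797, -0.0499, 0.1516]
tool_rot: [3.141, -0.002, 3.142]
force: [0.5, 0.6, -0.1]
gripper_width: 0.201
grasp_force: 35.0
```

Call:
move_arm([
  [1.6,-3.2,0,0,1.5],
  [1.6,-3.2,0,0,1.5],
  [1.6,-3.2,0,0,1.5],
  [1.1,-2.2,0,0,1.5],
  [0.6,-1.2,0,0,1.5],
  [0,0,0,0,1.5],
  [0,0,0,0,1.5],
  [0,0,0,0,1.5],
])

```text
time: 30.95
position: [0.6443, -0.177, 0.152]
tool_rot: [3.141, -0.002, -3.141]
force: [-0.2, 0.2, -0.7]
gripper_width: 0.205
grasp_force: 35.0
```

```bash
python3 shells.py | grep -v '^[abc] '
```

```text
t 30.95 p [ 0.6443 -0.177   0.152 ] rpy [ 3.141e+00 -2.000e-03 -3.141e+00] F [-0.2  0.2 -0.7] w 19.5 g 35.0 q [-0.35  0.21  1.66  0.    1.27 -1.92]
pot wrist 205 [488.9 131.8] 31.3 want r 32.0 box [488.9 119.2]
pot scene 72 [489.  133.8] 32.6 want r 32.0 box [488.9 134.4]
pot top 110 [487.2 134.9] 31.9 want r 32.0 box [488.2 135.5]
d wrist 605 [470.7 -51.9] 32.4 want r 31.5 box [472.4 -52.3]
d scene 70 [471.6 -54. ] 31.9 want r 31.5 box [471.  -53.5]
d top 113 [468.8 -52.2] 32.1 want r 31.5 box [469.5 -52.7]
e wrist 702 [ 645.5 -177.9] 37.0 want r 36.0 box [ 639.1 -177.8]
e scene 129 [ 646.8 -179.5] 37.2 want r 36.0 box [ 647.4 -179.5]
e top 29 [ 650.7 -158.9] 28.6 want r 36.0 box [ 650.7 -156.5]
```

Call:
move_arm([
  [0,0,-2,0,1.5],
  [0,0,-2,0,1.5],
  [0,0,-1.2,0,1.5],
  [0,0,-0.8,0,1.5],
  [0,0,-0.6,0,1.5],
  [0,0,-0.4,0,1.5],
  [0,0,0,0,1.5],
  [0,0,0,0,1.5],
])

```text
time: 31.77
position: [0.6456, -0.1784, 0.0837]
tool_rot: [-3.141, 0.001, -3.142]
force: [-1.5, 0.1, 2.0]
gripper_width: 0.208
grasp_force: 35.0
```

Call:
move_arm([
  [0,0,0,0,1.5],
  [0,0,0,0,1.5],
  [0,0,0,0,1.5],
  [0,0,0,0,1.5],
  [0,0,0,0,1.5],
  [0,0,0,0,1.5],
  [0,0,0,0,1.5],
  [0,0,0,0,1.5],
])

```text
time: 32.43
position: [0.6456, -0.1785, 0.083]
tool_rot: [-3.141, 0.001, 3.142]
force: [0.8, -0.2, 1.3]
gripper_width: 0.209
grasp_force: 35.0
```

```bash
python3 favg.py
```

```text
[1.17 0.09 1.89] [0.53 0.47 0.57]
t 32.78 p [ 0.6453 -0.1785  0.0828] rpy [-3.141e+00  1.000e-03  3.142e+00] F [ 1.2 -0.6  1.6] w 19.6 g 35.0 q [-0.35  0.27  1.71 -0.    1.16 -1.92]
```

Call:
move_arm([
  [0,0,4,0,1.5],
  [0,0,4,0,1.5],
  [0,0,4,0,1.5],
  [0,2.5,0.7,0,1.5],
  [-0.1,3.5,0,0,1.5],
  [-0.2,3.5,0,0,1.5],
  [-0.2,3.5,0,0,1.5],
  [-0.2,3.5,0,0,1.5],
])

```text
time: 33.45
position: [0.6367, -0.012, 0.2085]
tool_rot: [3.142, -0.003, 3.141]
force: [1.0, 0.1, -0.6]
gripper_width: 0.208
grasp_force: 35.0
```

Call:
move_arm([
  [-0.2,3.5,0,0,1.5],
  [-0.2,3.5,0,0,1.5],
  [-0.2,3.5,0,0,1.5],
  [-0.2,3.2,0,0,1.5],
  [0,2,0,0,1.5],
  [0,1.1,0,0,1.5],
  [0,0,0,0,1.5],
  [0,0,0,0,1.5],
])

```text
time: 34.12
position: [0.6297, 0.1542, 0.2088]
tool_rot: [-3.14, -0.002, -3.141]
force: [0.0, -0.8, -0.2]
gripper_width: 0.203
grasp_force: 35.0
```

```bash
python3 - <<'E'
from h import *
c=bot.capture('top');s=st();c=bot.capture('wrist');W=wcloud(c,s);save(c,'w7')
for a,b in((.07,.095),(.004,.02)):
    P=W[(W[...,2]>a)&(W[...,2]<b)&(np.hypot(W[...,0]-.63,W[...,1]-.155)<.05)];print(len(P),np.percentile(P,[2,50,98],axis=0).round(4).tolist())
E
```

```text
t 34.17 p [0.6299 0.1536 0.209 ] rpy [-3.141e+00 -1.000e-03  3.141e+00] F [ 0.6  0.6 -0.2] w 19.6 g 35.0 q [ 0.16  0.12  1.66 -0.    1.36 -1.41]
421 [[0.6131, 0.14, 0.0705], [0.6239, 0.1565, 0.0837], [0.6397, 0.1714, 0.0852]]
1536 [[0.596, 0.1226, 0.0053], [0.6187, 0.1557, 0.0072], [0.654, 0.1886, 0.0144]]
```

View pics/w7.png

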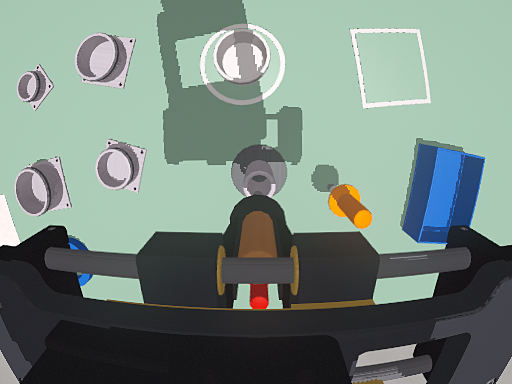

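The empty stand tube at (260,180) is under the applicator, about 1 mm off. The pot and shells are undisturbed, so I lower the brush.

Call:
move_arm([
  [0.05,0.1,-2,0,1.5],
  [0,0,-1.5,0,1.5],
  [0,0,-1,0,1.5],
  [0,0,-1,0,1.5],
  [0,0,-1,0,1.5],
  [0,0,-1,0,1.5],
  [0,0,-1,0,1.5],
  [0,0,0,0,1.5],
])

```text
time: 34.88
position: [0.6291, 0.1554, 0.1216]
tool_rot: [-3.141, -0.004, 3.142]
force: [0.0, -0.3, -0.7]
gripper_width: 0.203
grasp_force: 35.0
```

Call:
move_arm([
  [0,0,-0.8,0,1.5],
  [0,0,-0.5,0,1.5],
  [0,0,-0.4,0,1.5],
  [0,0,-0.1,0,1.5],
  [0,0,0,0,1.5],
  [0,0,0,0,1.5],
  [0,0,0,0,1.5],
  [0,0,0,0,1.5],
])

```text
time: 35.55
position: [0.6309, 0.1557, 0.1072]
tool_rot: [3.141, 0.001, -3.142]
force: [0.2, -0.4, 0.3]
gripper_width: 0.204
grasp_force: 35.0
```

Call:
move_arm([
  [0,0,-0.1,0,1.5],
  [0,0,-0.1,0,1.5],
  [0,0,0,0,1.5],
  [0,0,0,0,1.5],
  [0,0,0,0,1.5],
  [0,0,0,0,1.5],
  [0,0,0,0,6],
  [0,0,0,0,6],
])

```text
time: 36.22
position: [0.6305, 0.1556, 0.1046]
tool_rot: [-3.142, -0.0, 3.141]
force: [0.7, 0.6, 1.1]
gripper_width: 0.296
grasp_force: 0.0
```

Call:
move_arm([
  [0,0,0,0,6],
  [0,0,0,0,6],
  [0,0,0,0,6],
  [0,0,0,0,6],
  [0,0,3,0,6],
  [0,0,4,0,6],
  [0,0,4,0,6],
  [0,0,0,0,6],
])

```text
time: 36.88
position: [0.6351, 0.1565, 0.2257]
tool_rot: [3.139, 0.016, -3.142]
force: [1.3, 0.9, 2.7]
gripper_width: 0.632
grasp_force: 0.0
```

```bash
python3 - <<'E'
from h import *
s=st();c=bot.capture('wrist');W=wcloud(c,s);save(c,'w8')
for a,b in((.12,.17),(.075,.1)):
    P=W[(W[...,2]>a)&(W[...,2]<b)&(abs(W[...,0]-.63)<.045)&(abs(W[...,1]-.155)<.04)];print(len(P),np.percentile(P,[3,50,97],axis=0).round(4).tolist())
E
python3 shells.py|grep -v '^[abc] '
```

```text
t 36.88 p [0.6351 0.1565 0.2257] rpy [ 3.139  0.016 -3.142] F [1.3 0.9 2.7] w 60.0 g 0.0 q [ 0.16  0.12  1.64 -0.    1.37 -1.41]
530 [[0.6205, 0.1476, 0.124], [0.6269, 0.1559, 0.1505], [0.6374, 0.1646, 0.1521]]
563 [[0.6128, 0.139, 0.0876], [0.6226, 0.1557, 0.0893], [0.6406, 0.1735, 0.0954]]
t 36.93 p [0.6339 0.1562 0.2219] rpy [ 3.14   0.012 -3.142] F [0.4 0.2 0. ] w 60.1 g 0.0 q [ 0.16  0.12  1.64 -0.    1.37 -1.41]
pot wrist 580 [489.  135.7] 32.0 want r 32.0 box [488.8 135.6]
pot scene 69 [488.9 135.4] 33.0 want r 32.0 box [489.3 135.3]
pot top 46 [488.1 129. ] 29.1 want r 32.0 box [488.1 120.1]
d wrist 424 [471.  -50.8] 32.7 want r 31.5 box [470.4 -51. ]
d scene 76 [472.  -53.9] 32.7 want r 31.5 box [472. -54.]
d top 119 [469.4 -52.4] 32.3 want r 31.5 box [469.6 -51.5]
e wrist 353 [ 646.1 -177.1] 37.4 want r 36.0 box [ 644.9 -177. ]
e scene 132 [ 646.1 -178.3] 37.1 want r 36.0 box [ 645.9 -178.7]
e top 135 [ 644.4 -177.8] 37.0 want r 36.0 box [ 644.4 -177.6]
```

View pics/w8.png

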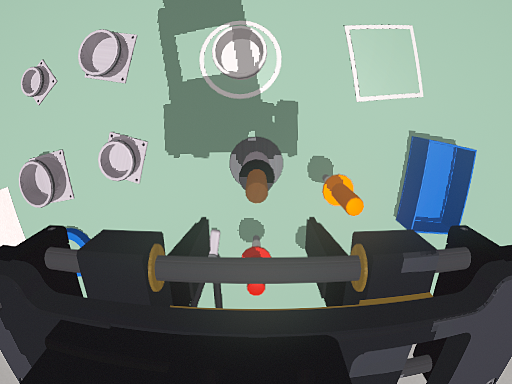

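The brush hangs in the stand again with its handle at (257,180), in the same pose as at the start. Next I fetch the pot.

Call:
move_arm([
  [-2.2,-0.3,0,0,9.5],
  [-3,-0.5,0,0,9.5],
  [-3,-0.5,0,0,9.5],
  [-3,-0.4,0,0,9.5],
  [-2,-0.3,0,0,9.5],
  [-1,0,0,0,9.5],
  [0,0,0,0,9.5],
  [0,0,0,0,9.5],
])

```text
time: 37.75
position: [0.4886, 0.1357, 0.2138]
tool_rot: [-3.141, -0.001, -3.142]
force: [-0.6, 1.0, -1.0]
gripper_width: 0.993
grasp_force: 0.0
```

```bash
python3 shells.py|grep -E '^(t|pot) '; python3 -c "
from h import *
wfind('mark_store')"
```

```text
t 37.75 p [0.4886 0.1357 0.2138] rpy [-3.141e+00 -1.000e-03 -3.142e+00] F [-0.6  1.  -1. ] w 94.4 g 0.0 q [ 0.17 -0.2   1.96 -0.    1.38 -1.41]
pot wrist 586 [488.7 136. ] 31.9 want r 32.0 box [488.5 135.6]
pot scene 70 [489.3 134.4] 32.7 want r 32.0 box [489.  133.6]
mark_store 0.7 mid [0.4809 0.3349] size [0.107 0.107] ztop 0.0017 topcircle [481.4 337.2] 74.5
```

Call:
move_arm([
  [0,0,-4,0,9.5],
  [0,0,-4,0,9.5],
  [0,0,-4,0,9.5],
  [0,0,-4,0,9.5],
  [0,0,-3,0,9.5],
  [0,0,-0.9,0,9.5],
  [0,0,0,0,9.5],
  [0,0,0,0,6],
], newtons=12)

```text
time: 38.67
position: [0.4896, 0.1358, 0.0165]
tool_rot: [3.141, 0.001, 3.142]
force: [-0.4, 1.0, 0.1]
gripper_width: 0.966
grasp_force: 0.0
```

Call:
move_arm([
  [0,0,0,0,6.0],
  [0,0,0,0,6.0],
  [0,0,0,0,6.0],
  [0,0,0,0,6.0],
  [0,0,0,0,6.0],
  [0,0,0,0,6.0],
  [0,0,0,0,6.0],
  [0,0,0,0,6.0],
])

```text
time: 39.33
position: [0.4895, 0.1356, 0.0169]
tool_rot: [-3.141, 0.002, 3.142]
force: [-1.0, -0.0, 6.4]
gripper_width: 0.657
grasp_force: 11.9
```

Call:
move_arm([
  [0,0.6,0,0,6.0],
  [0,1.2,0,0,6.0],
  [0,1.6,0,0,6.0],
  [0,1.6,0,0,6.0],
  [-0.1,1.6,0,0,6.0],
  [-0.1,1.6,0,0,6.0],
  [-0.1,1.6,0,0,6.0],
  [-0.1,1.6,0,0,6.0],
])

```text
time: 40.0
position: [0.4857, 0.2496, 0.0168]
tool_rot: [-3.14, 0.002, -3.141]
force: [0.4, -4.6, 5.4]
gripper_width: 0.655
grasp_force: 11.9
```

Call:
move_arm([
  [-0.1,1.6,0,0,6.0],
  [-0.1,1.6,0,0,6.0],
  [-0.1,1.6,0,0,6.0],
  [0,1.6,0,0,6.0],
  [0,1.3,0,0,6.0],
  [0,0.6,0,0,6.0],
  [0,0.2,0,0,6.0],
  [0,0,0,0,6.0],
])

```text
time: 40.67
position: [0.4825, 0.3349, 0.0168]
tool_rot: [-3.141, 0.002, -3.141]
force: [-0.8, -1.4, 6.3]
gripper_width: 0.66
grasp_force: 11.9
```

Call:
move_arm([
  [0,0,0,0,9.5],
  [0,0,0,0,9.5],
  [0,0,0,0,9.5],
  [0,0,0,0,9.5],
  [0,0,0,0,9.5],
  [0,0,3,0,9.5],
  [0,0,4,0,9.5],
  [0,0,4,0,9.5],
])

```text
time: 41.33
position: [0.4802, 0.3338, 0.125]
tool_rot: [-3.14, -0.004, 3.142]
force: [1.7, 0.6, -0.1]
gripper_width: 0.994
grasp_force: 0.0
```

Call:
move_arm([
  [0,0,4,0,9.5],
  [0,0,4,0,9.5],
  [0,0,0,0,9.5],
  [0,0,0,0,9.5],
  [0,0,0,0,9.5],
  [0,0,0,0,9.5],
  [0,0,0,0,9.5],
  [0,0,0,0,9.5],
])

```text
time: 42.0
position: [0.4808, 0.3342, 0.2035]
tool_rot: [-3.14, -0.003, 3.142]
force: [-1.2, -0.3, 0.3]
gripper_width: 0.995
grasp_force: 0.0
```

```bash
sed -i 's/pot=(.488,.136/pot=(.482,.335/' shells.py; python3 shells.py w9; python3 -c "
from h import *
wfind('mark_store')
W=cloud(bot.capture('scene'))
P=W[(W[...,2]>.12)&(W[...,2]<.17)&(abs(W[...,0]-.63)<.045)&(abs(W[...,1]-.155)<.045)];print(len(P),np.percentile(P,[3,50,97],axis=0).round(4).tolist())"
```

```text
t 42.0 p [0.4808 0.3342 0.2035] rpy [-3.140e+00 -3.000e-03  3.142e+00] F [-1.2 -0.3  0.3] w 94.5 g 0.0 q [ 0.52 -0.01  1.81  0.    1.35 -1.06]
pot wrist 616 [481.5 335.4] 31.9 want r 32.0 box [481.7 335.5]
pot scene 66 [481.2 331.9] 33.0 want r 32.0 box [480.4 333.1]
pot top 38 [479.9 314.7] 24.3 want r 32.0 box [479.9 308.9]
a scene 47 [ 499.9 -334.5] 19.1 want r 18.0 box [ 500.4 -335.2]
a top 67 [ 498.  -334.7] 18.8 want r 18.0 box [ 498.7 -334.9]
b scene 56 [ 489.3 -186.6] 23.2 want r 22.5 box [ 488.6 -187. ]
b top 84 [ 488.4 -186.3] 23.3 want r 22.5 box [ 488.6 -185.2]
c scene 81 [617.7 -34.1] 28.7 want r 27.0 box [617.7 -34.3]
c top 93 [617.7 -33.7] 27.6 want r 27.0 box [616.5 -33.9]
d wrist 188 [469.9 -48. ] 32.3 want r 31.5 box [469.8 -43. ]
d scene 81 [472.3 -53.9] 32.8 want r 31.5 box [470.9 -53.5]
d top 119 [469.2 -52.3] 32.4 want r 31.5 box [469.5 -51.6]
e scene 136 [ 647.6 -177.7] 37.9 want r 36.0 box [ 647.6 -178.5]
e top 143 [ 644.5 -178.4] 37.0 want r 36.0 box [ 644.4 -177.6]
mark_store 0.78 mid [0.4816 0.3363] size [0.109 0.111] ztop 0.002 topcircle [482.5 336. ] 74.5
87 [[0.6237, 0.1453, 0.1225], [0.6351, 0.1516, 0.1409], [0.6392, 0.1617, 0.1524]]
```

View pics/w9.png

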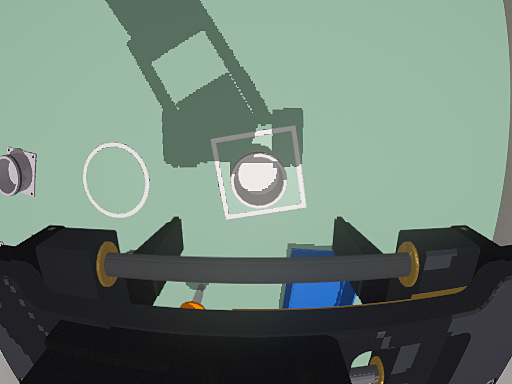

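The pot stands in the middle of the square at (258,178), within 2 mm. The brush hangs in its stand, and the shells are where they were.

```bash
python3 -c "
from h import *
print(bot.hand_in())"
```

```text
the job is handed in; nothing more can be done
None
```

I carried out every step and handed the job in at about 42 s of the 200 s. The hand-in returned no verdict, but my last measurements put the pot within 2 mm of the square mark's middle, the applicator back in its stand and all five shells where they started.

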